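# Hang the washed plate back in the filter press and hold the pack shut

### The arm

A 6-joint arm with a two-finger parallel gripper is mounted at the origin on the work surface. World frame = base frame: x ahead of the robot, y to its left, z up, the work surface at z = 0. Lengths are in m, angles in rad, forces in N, time in s.
With the tool pointing down it reaches from about 0.25 to 0.775 m from the base axis. Payload 4 kg.
Tool frame: the origin (TCP) lies between the finger pads; the fingertips stand 14 mm ahead of it and the grasp point (between the pads) lies 5 mm behind it (robot.nose_length is the distance from the TCP to the fingertips, in m); z points along the fingers, y is the direction in which the jaws open and shut (so a half turn about z gives the same grasp; the last joint's range is limited). The gripper opens to 94 mm and grips with 3 to 60 N. Pads are 16 mm wide; open, the fingers measure 119 mm over their backs; the gripper's body (75 mm by 177 mm) begins 78 mm behind the grasp point.
Start: joints at [1.01, 0.087, 1.371, -0, 1.684, -0.103], TCP at [0.243, 0.493, 0.22] pointing down, gripper open.
Joint ranges: [-3.1, 3.1], [-0.76, 2.03], [0.27, 2.55], [-1.08, 4.22], [0.17, 2.65], [-2.57, 2.57]. Speed limits (rad/s): [2.79, 2.79, 3.14, 3.14, 3.14, 3.14].

### API

Orientations are given as [roll, pitch, yaw] about the fixed x, y, z axes, in that order (R = Rz(yaw) Ry(pitch) Rx(roll)).
In Python, from bench import robot, eyes, finder gives the robot as it stands.
- The arm moves only by the tool play_rows, never from a script. Its argument "rows" is a list of rows, each an object with "linear": the shift along the tool's x, y, z in cm, a list of three; "spin": the turn about the tool's z in degrees. A call has 1 to 12 rows; each row shifts and turns the commanded pose from where the row before left it, along the tool's axes as they then stand; what a row does not reach is not made up. A row lasts 1/12 s, in which the tool goes at most 41.7 mm and 7.16 degrees, less where a joint would pass 70% of its speed; a pose out of reach is approached as far as the arm can. A call with a gripper value outside its range is refused whole. "claw" is the finger opening in cm, from 0 to 9.4, set as the call begins (left out, the last holds). The fingers move at their own pace and stop on an object; the grip force is fixed at half the most. Time passes only in rows, so rows that do not move let the fingers close. It gives the time, the measured TCP pose, the force and the opening at its end, in the units of the state.
- robot.get_obs(): the state, without advancing time (a new reading comes with each control period).
- eyes.snapshot(name): name is "scene" or "top"; returns a dict with "frame" (384x512x3 uint8, red, green, blue), "fx", "fy", "cx", "cy" (pixels), "rvec" (rotation vector, rad) and "tvec" (3), from world to camera coordinates, as OpenCV has them. Camera axes: x right, y down, z forward; pixel columns grow to the right and rows downward; lengths in m; the calibration is good to about 2 mm. A picture is of the moment at which its call begins. There is no depth.
- robot.close_job(): hands the job in, once; it reports no verdict.
Trained networks look in a picture, given as the dict that the camera call returned (one of the last four; its "shot" number tells which), for a name from the list of things; names that differ only in an ending like _2 or _b are one class to them, and where a whole thing is asked for, a point or a joint stands for the part that bears it (a point fixed in the world has none). Each returns a list of dicts, best first, with "conf" (0 to 1); they miss things now and then, are a little off and sometimes report something else, mostly with a low value. They report only what shows in the picture. A call takes as long as a camera call. They do not tell look-alikes from the thing itself.
- finder.silhouettes(picture, name): "pixels" (384x512 bool, what is visible of it) and "box" ([centre column, centre row, width, height] in pixels, round what is visible of it).
The state is a dict: "time": time; "joint_positions": joint angles; "qvel": joint speeds; "joint_torque": joint torques, N m; "tool_pos": TCP position; "ee_rot": TCP orientation; "wrist_force": force on the tool from outside, world axes, zero at the start; "wrist_torque": the same for the moment, N m; "width": finger opening in m.
Only numpy, scipy, OpenCV 4.12 (cv2) and the standard library are available. Lean on these libraries where they do the work, as an engineer would, in place of code of your own. Each camera call takes 0.05 s, during which the arm holds its last target. There are 200 camera calls.

### The job

Take the washed white filter plate out of the draining rack by its handle and lower it into the filter press so that it hangs by its lugs on both rails, in the one gap of the pack that is wide enough for it, without shoving the hanging plates or the blue pressure plate aside. Then let go of it and push the pressure plate along the rails until all four plates are shut flush against one another and squeeze the rubber gasket on the fixed head by 2 mm or more; finish while you are still holding the pack pressed shut like that. Leave the dark blanking plates in the rack and everything else on the bench standing where it is.

Things in the scene. Friction and masses are not known exactly. Their poses are not given: they have to be found in the camera images.
- press: Bench-top filter press, fixed, 190 x 420 x 151 mm. Origin on the bench under its middle; own y runs along its two level steel rails (16 mm round bars at x = +-62 mm, tops 103 mm up, 108 mm free between). Three plates hang on the rails by their lugs, in four places 24 mm apart between gasket (-y) and pressure plate: underside 25 mm, handle top 163 mm over the bench.
- gasket_face (a point): Centre of the reddish rubber gasket's face on the steel fixed head (151 mm high) at the press's -y end; at press y = -135 mm, 70 mm up. The pack starts here.
- spindle_end (a point): Inner end of the screw spindle, wound right back, at press y = +84 mm, 70 mm up, 32 mm thick. The blue yoke behind it (inner face y = +110 mm) is 118 mm high; the black handwheel beyond reaches y = +188 mm, 128 mm up.
- pressure_plate (a joint): Travel of the blue pressure plate along the rails towards the fixed head (press -y), m. Slab 152 x 20 mm, top edge 150 mm over the bench; guided by the rails, about 1.5 N friction, stays where left. At 0 its inner face is at press y = -36 mm, its outer face at -16 mm. Starts at -0.003 to 0.003; with four plates in, the pack just touches all along at 0.027.
- push_face (a point): Point on the outer face (towards the handwheel) of the blue pressure plate, mid-width, 20 mm below its top edge, 130 mm over the bench: a place to push towards the fixed head. Its y axis is the press's y.
- gasket_pad (a joint): Squeeze of the soft rubber gasket, m: 0 untouched, stops at 0.005; yields about 1 mm for every 2.5 N and pushes the pack open again if let go. Rail friction of the pack adds about 3 to 4 N to the push needed.
- washed_plate: White filter plate with pale grey faces, in the green rack; 100 mm square, 18 mm thick, on edge, 140 to 220 g. Origin: centre of its underside; x along its width, y through its thickness. Each side has a lug 19 mm long, its underside 78 mm, top 92 mm above the origin. On its top edge a bow handle, 50 mm wide (x), 12 mm thick, 100 to 138 mm above the origin; grip it from above across its 50 mm.
- hung_plate_a: White filter plate hanging in the press, same shape as the washed plate, its x along the press's x. Starts in one of the four places (which one varies).
- hung_plate_b: White filter plate hanging in the press, same shape as the washed plate, its x along the press's x. Starts in one of the four places (which one varies).
- hung_plate_c: White filter plate hanging in the press, same shape as the washed plate, its x along the press's x. Starts in one of the four places (which one varies).
- rack: Green plastic draining rack, fixed, 150 x 175 x 52 mm; origin on the bench under its middle. Three slots across, side by side along its own y at -46, 0 and +46 mm, each 22 mm wide; floor 10 mm over the bench, teeth up to 52 mm. Plates stand in them with their x along the rack's x. Which slot holds which plate varies.
- blank_plate_a: Dark grey blanking plate in the rack, same shape as the washed plate; not wanted, leave it standing.
- blank_plate_b: The other dark grey blanking plate in the rack, the same; leave it standing.
- vial_a: Glass sample vial, 27 mm across, 59 mm high, black cap; origin centre of its underside. Leave standing.
- vial_b: Glass sample vial, 27 mm across, 59 mm high, white cap; origin centre of its underside. Leave standing.
- wash_bottle: White wash bottle with red cap, 68 mm across, 170 mm high; origin centre of its underside. Leave standing.
- beaker: Glass beaker, 72 mm across, 90 mm high; origin centre of its underside. Leave standing.
- spatula_cup: Clear cup of spatulas, 70 mm across, 95 mm high (spatulas to 190 mm); origin centre of its underside. Leave standing.
Not all that is in view belongs to the job. What is shaped like the hung_plate_b but brown, orange or red is not meant.

How it is judged:
By the outcome, as a careful person would: the job done as asked, in the order asked, and still so for the second after the job is handed in, while the arm keeps its last pose, push and grip.
It also fails if it takes over 56 s, if anything falls off the work surface, if the arm or the gripper's body presses on something with over 40 N, if the wrist force passes 120 N, or if a joint passes its speed limit or range.

## Working session

There is one attempt and no reset: what is moved stays moved. The work goes in short steps, Python scripts to look and compute and a tool call to move; the robot and the scene stay as the last step left them, time stands still between calls to the robot, and variables do not carry over. Pictures are saved under pics/ and viewed, about 8 in all and at most 12, crops included, and the job is handed in when it is done.

Besides the shell and the picture viewer there is one more tool, called in YAML: its name, and indented under it one key for each argument. play_rows: Moves the arm, as the interface text tells. Its arguments: {"type":"object","properties":{"rows":{"type":"array"},"claw":{"type":"number"}},"required":["rows"]}

```bash
mkdir -p pics; ls; cat > h.py <<'E'
import numpy as np, cv2
from bench import robot, eyes, finder
def P(s):
    R=cv2.Rodrigues(np.array(s["rvec"],float))[0]; K=np.array([[s["fx"],0,s["cx"]],[0,s["fy"],s["cy"]],[0,0,1]]); return K,R,np.array(s["tvec"],float).ravel()
def proj(s,X):
    K,R,t=P(s); p=(K@(R@np.atleast_2d(X).T+t[:,None])).T; return p[:,:2]/p[:,2:]
def onz(s,uv,z):
    K,R,t=P(s); d=R.T@np.linalg.inv(K)@np.array([uv[0],uv[1],1.]); c=-R.T@t; return c+d*(z-c[2])/d[2]
def save(s,n,box=None,k=1.5):
    f=s["frame"][:,:,::-1]
    if box: f=f[box[1]:box[3],box[0]:box[2]]
    cv2.imwrite("pics/"+n+".png",cv2.resize(f,None,fx=k,fy=k,interpolation=cv2.INTER_CUBIC))
E
python3 - <<'E'
from h import *
import pickle
for n in("scene","top"):
    s=eyes.snapshot(n); save(s,n+"0"); pickle.dump(s,open(n+"0.pkl","wb"))
    K,R,t=P(s); print(n,K[0,0],-R.T@t,R[2])
    for m in("press","washed_plate","blank_plate_a","rack","pressure_plate","hung_plate_a"):
        for d in finder.silhouettes(s,m)[:5]: print(m,round(d["conf"],2),np.round(d["box"],1))
print(robot.get_obs())
E
```

```text
pics
scene 372.44373881037177 [1.28311779 0.47769721 0.75571834] [-0.69895418 -0.42530476 -0.57495993]
press 0.68 [225.6 188.4 110.5 100.3]
press 0.25 [366.6 228.8  14.7  55.1]
press 0.23 [332.9 220.9  17.1  55.2]
washed_plate 0.89 [348.9 224.6   6.1  59.1]
blank_plate_a 0.96 [365.6 227.6  13.6  53.9]
blank_plate_a 0.66 [332.8 221.3  14.8  54.3]
blank_plate_a 0.39 [308.2 195.9   9.6  19.2]
rack 0.91 [346.4 240.5  62.8  49.7]
pressure_plate 0.86 [218.9 178.8  47.4  51.3]
hung_plate_a 0.81 [198.4 173.3  34.9  48.2]
hung_plate_a 0.8 [167.9 149.9  17.5  45.3]
hung_plate_a 0.72 [100.8 197.6  40.7  50.9]
hung_plate_a 0.7 [208.9 135.7  33.7  33.2]
hung_plate_a 0.66 [245.9 148.7  24.6  37.4]
top 396.47152653901617 [0.2149004  0.0067821  1.48833879] [ 0.21525259 -0.00172574 -0.97655688]
press 0.32 [295.3 190.9 111.6  65.6]
washed_plate 0.67 [398.4 172.3  31.5  26.2]
washed_plate 0.55 [187.6 199.6  19.1  39.4]
blank_plate_a 0.88 [175.  204.6  20.2  34.4]
blank_plate_a 0.6 [198.4 199.4  12.6  33.7]
rack 0.89 [189.1 203.3  52.9  50.7]
pressure_plate 0.63 [299.1 186.6  19.8  49. ]
hung_plate_a 0.
[... 195 characters left out ...]
4  39.5]
{'time': 0.7, 'joint_positions': array([ 1.00989046e+00,  8.71202494e-02,  1.37067730e+00,  1.32400120e-05,
        1.68358300e+00, -1.03121824e-01]), 'qvel': array([-1.38171753e-03,  2.88013918e-05, -1.25777058e-03,  2.45464832e-04,
       -1.31480272e-03,  1.20295865e-03]), 'joint_torque': array([-1.23954951e-04, -3.39918888e+01, -3.02516842e+01,  7.16655096e-02,
        2.36768683e-02, -6.72520036e-05]), 'tool_pos': array([0.24310391, 0.49338599, 0.21956104]), 'ee_rot': array([3.14138033e+00, 8.74775499e-06, 2.68381010e+00]), 'wrist_force': array([ 0.67860269, -0.12924915,  0.72986749]), 'wrist_torque': array([-0.01935188, -0.04493736, -0.01492695]), 'width': 0.09408548315036523}
```

View pics/scene0.png

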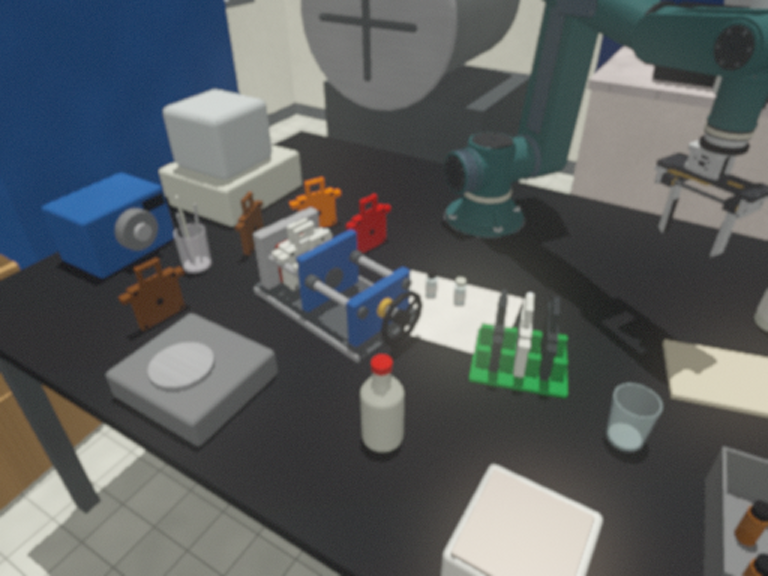

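View pics/top0.png

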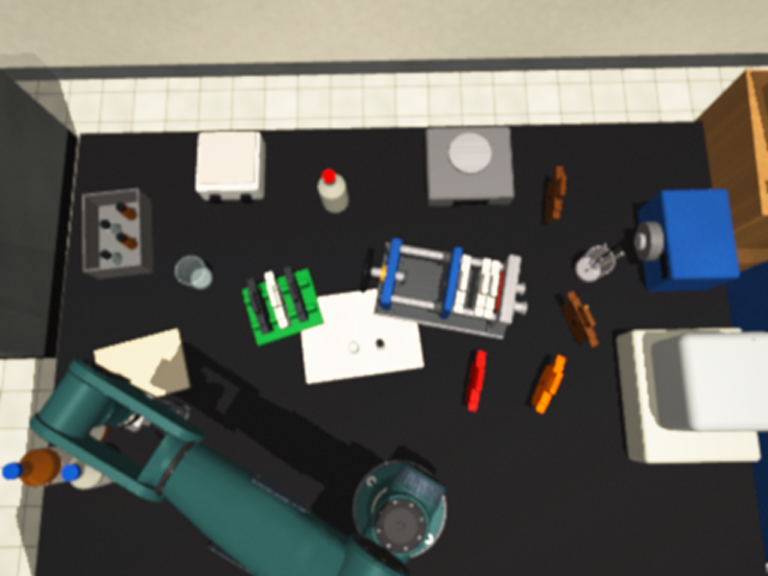

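The scene view shows the press (~(330,280)) with plates packed toward the head. The green rack (~(520,350)) holds white, standing between two dark plates. In the top view the white plate is at (275,300) in the rack, and the press is at (450,285). I'll take enlarged crops next.

```bash
python3 - <<'E'
import pickle; from h import *
t=pickle.load(open("top0.pkl","rb"));s=pickle.load(open("scene0.pkl","rb"))
def c(s,b,k): 
    return cv2.resize(s["frame"][b[1]:b[3],b[0]:b[2],::-1],None,fx=k,fy=k,interpolation=cv2.INTER_CUBIC)
cv2.imwrite("pics/c1.png",c(t,(240,150,360,235),6.6))
a=c(t,(155,172,225,234),5.6); b=c(s,(310,185,385,265),4.8)
H=400; im=np.zeros((H,800,3),np.uint8); im[:a.shape[0],:a.shape[1]]=a; im[:b.shape[0],410:410+b.shape[1]]=b
cv2.imwrite("pics/c2.png",im)
E
```

```text
(no output)
```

View pics/c1.png

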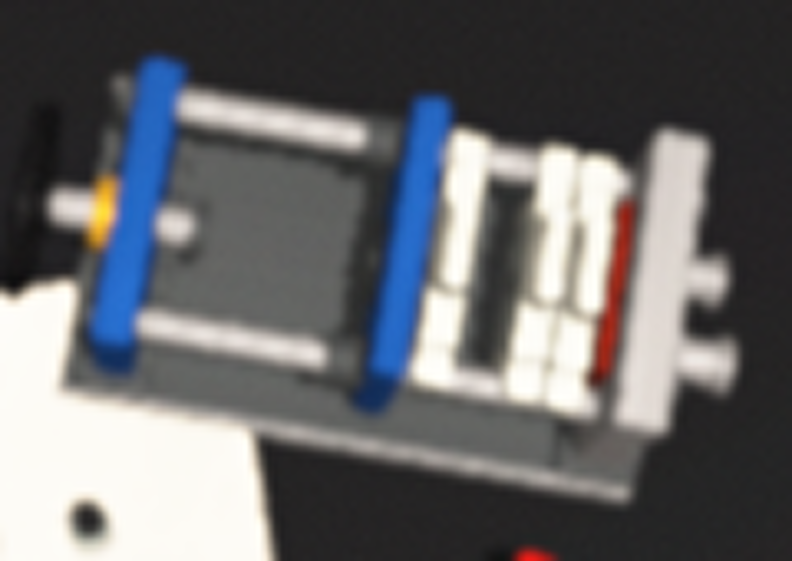

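View pics/c2.png

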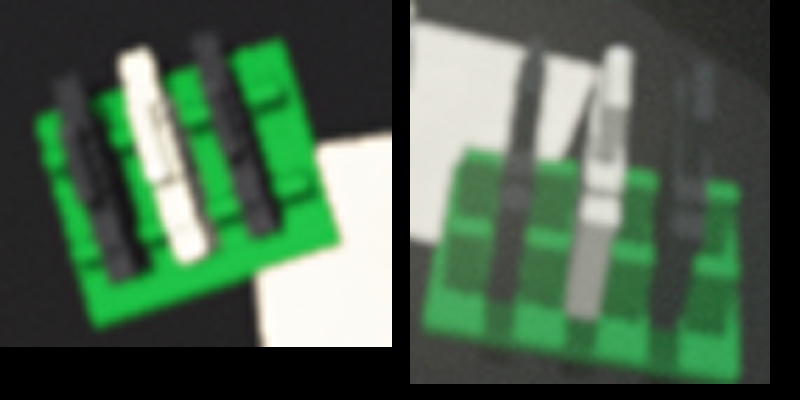

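The washed plate is the white one in the rack's middle slot, at about (187,200) px in the top view. The red, orange and brown look-alikes stand loose on the bench, away from the rack. The wide gap is the third place from the gasket, at press y ≈ -73 mm. Next I'll fit the poses.

```bash
cat >> h.py <<'E'
def T(p,L):
    c,s=np.cos(p[2]),np.sin(p[2]); L=np.atleast_2d(np.array(L,float)); return np.c_[p[0]+c*L[:,0]-s*L[:,1],p[1]+s*L[:,0]+c*L[:,1],L[:,2]]
def box(x0,x1,y0,y1,z0,z1): return [[x,y,z] for x in(x0,x1) for y in(y0,y1) for z in(z0,z1)]
def plate(y=0,z=0): return [box(-.05,.05,y-.009,y+.009,z,z+.1),box(-.069,.069,y-.009,y+.009,z+.078,z+.092),box(-.025,.025,y-.006,y+.006,z+.1,z+.138)]
def wire(im,s,p,b,k,o,col):
    q=(proj(s,T(p,b))-o+.5)*k-.5
    for i in range(8):
        for m in(1,2,4):
            if not i&m: cv2.line(im,tuple(int(v) for v in q[i]),tuple(int(v) for v in q[i|m]),col,1,cv2.LINE_AA)
E
cat > fit.py <<'E'
import pickle; from h import *
from scipy.optimize import least_squares,minimize
t=pickle.load(open("top0.pkl","rb"));s=pickle.load(open("scene0.pkl","rb"))
# press
A=[((452,100),(.076,-.036,.15),1),((418,97),(.076,-.016,.15),1),((402,385),(-.076,-.036,.15),1),((370,373),(-.076,-.016,.15),1)]
for c,y in(((472,131),-.0495),((562,147),-.0975),((602,157),-.1215)): A.append((c,(.069,y,.117),0))
for c,y in(((434,385),-.0495),((522,402),-.0975),((567,408),-.1215)): A.append((c,(-.069,y,.117),0))
uv=np.array([(np.array(a[0])+.5)/6.6-.5+[240,150] for a in A]); L=np.array([a[1] for a in A]); m=np.array([a[2] for a in A])
Rl=[((190,106),.062),((355,136),.062),((150,326),-.062),((320,353),-.062)]
def res(q):
    l=L.copy(); l[:,1]-=m*q[3]; r=[(proj(t,T(q,l))-uv).ravel(),[q[3]*100]]
    for c,x in Rl:
        a,b=proj(t,T(q,[[x,-.1,.097],[x,.11,.097]])); n=np.array([-(b-a)[1],(b-a)[0]]); n/=np.hypot(*n)
        r.append([n@((np.array(c)+.5)/6.6-.5+[240,150]-a)])
    return np.concatenate(r)
o=least_squares(res,[.4,-.1,-.16,0]); print("press",o.x, np.round(o.fun,2)); pp=o.x
# washed plate
x0,y0,x1,y1=155,172,225,234; k=8
f=cv2.resize(t["frame"][y0:y1,x0:x1],None,fx=k,fy=k,interpolation=cv2.INTER_CUBIC).astype(int)
M=((f.min(2)>110)&(f.max(2)-f.min(2)<50)); M=M.astype(np.uint8)
n,lab,st,ce=cv2.connectedComponentsWithStats(M); print(st[:,4],ce.round())
j=lab[int(150/5.6*k),int(155/5.6*k)]; M=(lab==j)
def iou(q):
    im=np.zeros(M.shape,np.uint8)
    for b in plate(0,.01):
        h=cv2.convexHull((((proj(t,T(q,b))-[x0,y0]+.5)*k-.5)*16).astype(np.int32)); cv2.fillConvexPoly(im,h,1,shift=4)
    return -(im.astype(bool)&M).sum()/(im.astype(bool)|M).sum()
c=onz(t,(188,200),.08)
b=min((minimize(iou,[c[0],c[1],y],method="Nelder-Mead",options=dict(initial_simplex=[[c[0],c[1],y],[c[0]+.01,c[1],y],[c[0],c[1]+.01,y],[c[0],c[1],y+.08]])) for y in(.2,.28,.35)),key=lambda r:r.fun)
print("plate",b.x,b.fun); w=b.x
pickle.dump((pp,w),open("fit.pkl","wb"))
def crop(s,B,k): return cv2.resize(s["frame"][B[1]:B[3],B[0]:B[2],::-1],None,fx=k,fy=k,interpolation=cv2.INTER_CUBIC)
can=np.zeros((600,800,3),np.uint8)
for (S,B,k,ox,oy) in((t,(160,150,330,232),4.7,0,0),(s,(160,120,390,270),3,0,0)):
    im=crop(S,B,k)
    for b in plate(0,.01): wire(im,S,w,b,k,B[:2],(0,0,255))
    for y in(-.0495,-.0975,-.1215):
        for b in plate(y,.025)[1:]: wire(im,S,pp,b,k,B[:2],(0,160,0))
    wire(im,S,pp,box(-.076,.076,-.036-pp[3],-.016-pp[3],.1,.15),k,B[:2],(0,255,255))
    wire(im,S,pp,box(-.095,.095,-.21,.21,0,.01),k,B[:2],(255,0,255))
    cv2.imwrite("pics/w%d.png"%k,im)
E
python3 fit.py
```

```text
press [ 0.52778893 -0.11247637 -0.20215982 -0.00232346] [ 0.13  0.21 -0.36 -0.33  0.71 -0.91 -0.2  -0.14  0.12  0.69 -0.24  0.62
  0.35  0.29 -0.25 -0.41 -0.04 -0.53 -0.08 -0.2  -0.23  0.31  0.21 -0.13
  0.45]
[221616  16480  39664] [[246. 227.]
 [232. 221.]
 [485. 371.]]
plate [0.49270336 0.28501958 0.30510882] -0.7815010777973741
```

```bash
python3 -c "
import cv2,numpy as np
a=cv2.imread('pics/w4.png');b=cv2.imread('pics/w3.png');print(a.shape,b.shape)
b=b[:,:800];c=np.zeros((600,800,3),np.uint8);a=cv2.resize(a,None,fx=.75,fy=.75,interpolation=cv2.INTER_AREA);c[:a.shape[0],:a.shape[1]]=a
r=min(600-a.shape[0],b.shape[0]);c[a.shape[0]:a.shape[0]+r,:b.shape[1]]=b[30:30+r];cv2.imwrite('pics/w.png',c)"
```

```text
(385, 799, 3) (450, 690, 3)
```

View pics/w.png

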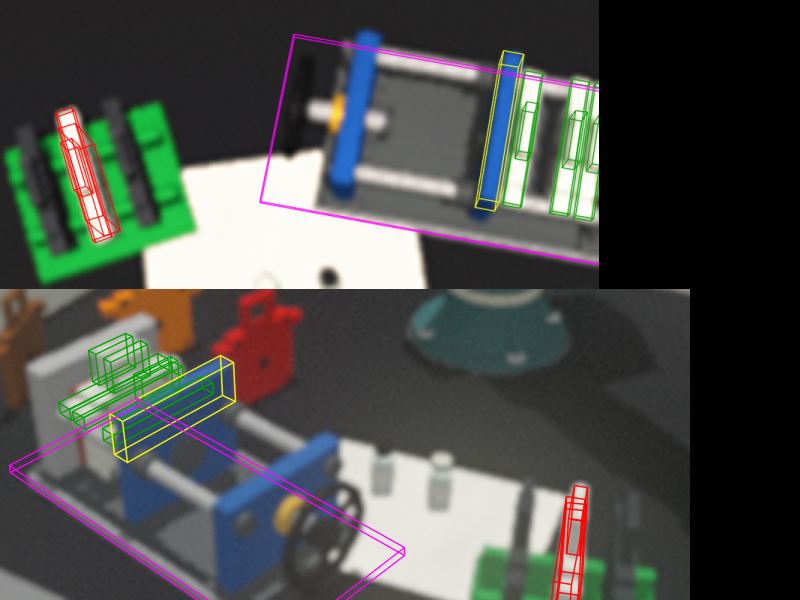

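The plate overlay fits in both views: handle top at (580,487) in the lower panel. The press fits in the top view but needs a closer check in the scene view.

```bash
cat > z.py <<'E'
import pickle; from h import *
s=pickle.load(open("scene0.pkl","rb")); pp,w=pickle.load(open("fit.pkl","rb"))
B=(160,130,290,245);k=6.1; im=cv2.resize(s["frame"][B[1]:B[3],B[0]:B[2],::-1],None,fx=k,fy=k,interpolation=cv2.INTER_CUBIC)
for y in(-.0495,-.1215): wire(im,s,pp,plate(y,.025)[2],k,B[:2],(0,160,0))
wire(im,s,pp,box(-.076,.076,-.036-pp[3],-.016-pp[3],.1,.15),k,B[:2],(0,255,255))
for x in(-.062,.062): wire(im,s,pp,box(x-.001,x+.001,-.135,.11,.101,.103),k,B[:2],(255,0,255))
cv2.imwrite("pics/z.png",im)
E
python3 z.py
```

```text
(no output)
```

View pics/z.png

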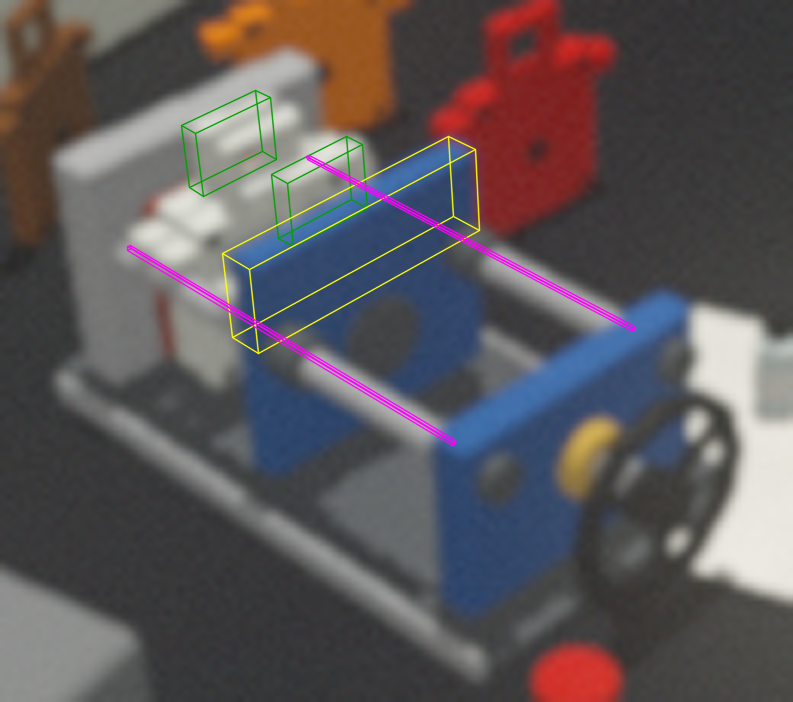

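The fit agrees with the scene view to about a pixel, so I'll move over the washed plate.

play_rows:
  rows:
    - {"linear": [-2.63, -0.64, 0], "spin": 0}
    - {"linear": [-2.63, -0.64, 0], "spin": 0}
    - {"linear": [-2.63, -0.64, 0], "spin": 0}
    - {"linear": [-2.63, -0.64, 0], "spin": 0}
    - {"linear": [-2.63, -0.64, 0], "spin": 0}
    - {"linear": [-2.63, -0.64, 0], "spin": 0}
    - {"linear": [-2.63, -0.64, 0], "spin": 0}
    - {"linear": [-2.63, -0.64, 0], "spin": 0}
    - {"linear": [-2.63, -0.64, 0], "spin": 0}
    - {"linear": [-2.63, -0.64, 0], "spin": 0}
    - {"linear": [-2.63, -0.64, 0], "spin": 0}
    - {"linear": [-2.63, -0.64, 0], "spin": 0}
  claw: 9.4

```text
time: 1.7
tool_pos: [0.4932, 0.284, 0.2196]
ee_rot: [3.141, 0.0, 2.684]
wrist_force: [-0.9, 0.4, 0.1]
width: 0.0939
```

play_rows:
  rows:
    - {"linear": [0, 0, 0], "spin": 5.8}
    - {"linear": [0, 0, 0], "spin": 5.8}
    - {"linear": [0, 0, 0], "spin": 5.8}
    - {"linear": [0, 0, 0], "spin": 5.8}
    - {"linear": [0, 0, 0], "spin": 5.8}
    - {"linear": [0, 0, 0], "spin": 5.8}
    - {"linear": [0, 0, 0], "spin": 5.8}
    - {"linear": [0, 0, 0], "spin": 5.8}
    - {"linear": [0, 0, 0], "spin": 0}
    - {"linear": [0, 0, 0], "spin": 0}

```text
time: 2.53
tool_pos: [0.4922, 0.285, 0.2195]
ee_rot: [3.142, -0.0, 1.877]
wrist_force: [-1.8, 0.1, -0.0]
width: 0.0939
```

```bash
cat >> h.py <<'E'
def goto(x,y,z=None,jaw=None):
    "print remaining linear (tool axes, cm) and spin (deg); jaw=world angle of tool y, deg"
    o=robot.get_obs(); a=o["ee_rot"]; R=cv2.Rodrigues(np.array([0,0,a[2]]))[0]@cv2.Rodrigues(np.array([0,a[1],0.]))[0]@cv2.Rodrigues(np.array([a[0],0,0.]))[0]
    p=o["tool_pos"]; d=np.array([x,y,p[2] if z is None else z])-p; j=np.degrees(np.arctan2(R[1,1],R[0,1]))
    print("t",o["time"],"pos",p.round(4),"jaw",j.round(2),"F",np.round(o["wrist_force"],2),"w",round(o["width"],4))
    if jaw is not None: print("lin cm",(R.T@d*100).round(2),"spin",round(-(((jaw-j)+90)%180-90),2))
    return R
E
python3 -c "
from h import *
goto(.4927,.2850,.132,17.5)
s=eyes.snapshot('top');import pickle;pickle.dump(s,open('top1.pkl','wb'))
s=eyes.snapshot('scene');save(s,'s1',(270,70,420,270),3);pickle.dump(s,open('scene1.pkl','wb'))"
```

```text
t 2.5333 pos [0.4922 0.285  0.2195] jaw 17.52 F [-1.78  0.07 -0.03] w 0.0939
lin cm [-0.02  0.04  8.75] spin 0.02
```

play_rows:
  rows:
    - {"linear": [0, 0, 1.1], "spin": 0}
    - {"linear": [0, 0, 1.1], "spin": 0}
    - {"linear": [0, 0, 1.1], "spin": 0}
    - {"linear": [0, 0, 1.1], "spin": 0}
    - {"linear": [0, 0, 1.1], "spin": 0}
    - {"linear": [0, 0, 1.1], "spin": 0}
    - {"linear": [0, 0, 1.1], "spin": 0}
    - {"linear": [0, 0, 1.0], "spin": 0}
    - {"linear": [0, 0, 0], "spin": 0}
    - {"linear": [0, 0, 0], "spin": 0}

```text
time: 3.47
tool_pos: [0.4919, 0.2848, 0.1316]
ee_rot: [-3.14, 0.0, 1.874]
wrist_force: [-0.5, -0.7, -0.1]
width: 0.094
```

```bash
python3 -c "
from h import *
goto(.4927,.2850,.132,17.5)
s=eyes.snapshot('scene');save(s,'s2',(290,130,410,270),4.2)"
```

```text
t 3.4667 pos [0.4919 0.2848 0.1316] jaw 17.37 F [-0.54 -0.67 -0.06] w 0.094
lin cm [-0.01  0.08 -0.04] spin -0.13
```

View pics/s2.png

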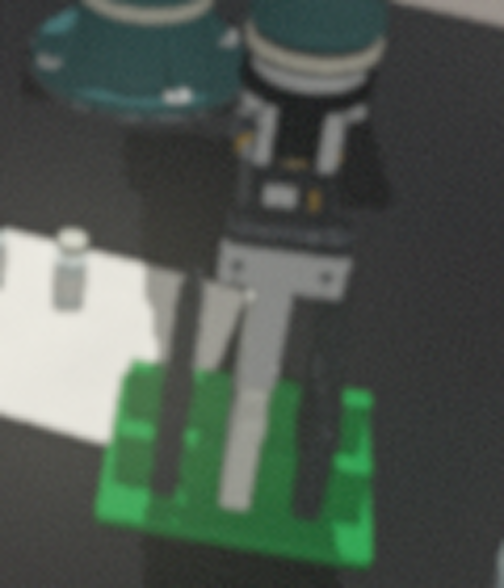

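The near finger (255,340) stands in line with the white plate (240,460), clear of both dark plates. I'll close the gripper and lift.

play_rows:
  rows:
    - {"linear": [0, 0, 0], "spin": 0}
    - {"linear": [0, 0, 0], "spin": 0}
    - {"linear": [0, 0, 0], "spin": 0}
    - {"linear": [0, 0, 0], "spin": 0}
    - {"linear": [0, 0, 0], "spin": 0}
    - {"linear": [0, 0, 0], "spin": 0}
    - {"linear": [0, 0, 0], "spin": 0}
    - {"linear": [0, 0, 0], "spin": 0}
  claw: 4.0

```text
time: 4.18
tool_pos: [0.492, 0.2849, 0.1325]
ee_rot: [-3.141, -0.0, 1.874]
wrist_force: [-1.2, -0.6, 0.5]
width: 0.0499
```

play_rows:
  rows:
    - {"linear": [0, 0, -0.5], "spin": 0}
    - {"linear": [0, 0, -1.0], "spin": 0}
    - {"linear": [0, 0, -1.5], "spin": 0}
    - {"linear": [0, 0, -2.0], "spin": 0}
    - {"linear": [0, 0, -2.0], "spin": 0}
    - {"linear": [0, 0, -2.0], "spin": 0}
    - {"linear": [0, 0, -2.0], "spin": 0}
    - {"linear": [0, 0, -2.0], "spin": 0}
    - {"linear": [0, 0, -2.0], "spin": 0}
    - {"linear": [0, 0, -2.0], "spin": 0}
    - {"linear": [0, 0, -1.0], "spin": 0}
    - {"linear": [0, 0, -0.5], "spin": 0}

```text
time: 5.18
tool_pos: [0.4928, 0.2852, 0.3202]
ee_rot: [3.137, -0.001, 1.874]
wrist_force: [0.0, -0.2, -1.9]
width: 0.0497
```

```bash
python3 -c "
from h import *
import pickle
pp,w=pickle.load(open('fit.pkl','rb'))
c=T(pp,[[0,-.0735,0]])[0]; print(c,np.degrees(pp[2]))
goto(c[0],c[1],.317,np.degrees(pp[2]))
s=eyes.snapshot('scene');save(s,'s3',(240,20,440,280),2.3)"
```

```text
[ 0.51303119 -0.18447956  0.        ] -11.582904335869966
t 5.1833 pos [0.4928 0.2852 0.3202] jaw 17.37 F [ 0.04 -0.18 -1.9 ] w 0.0497
lin cm [-45.43 -12.09   0.24] spin 28.95
```

View pics/s3.png

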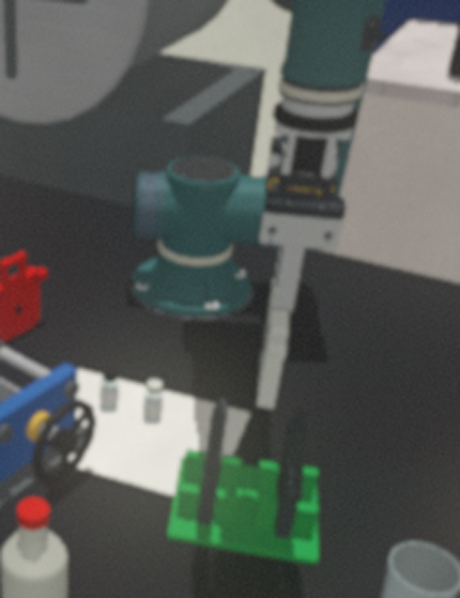

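Lifted clean, with both dark plates still standing. Now I'll carry it over to the press.

play_rows:
  rows:
    - {"linear": [-1.0, -0.25, 0], "spin": 0}
    - {"linear": [-2.0, -0.5, 0], "spin": 0}
    - {"linear": [-2.0, -0.5, 0], "spin": 0}
    - {"linear": [-2.0, -0.5, 0], "spin": 0}
    - {"linear": [-2.0, -0.6, 0], "spin": 0}
    - {"linear": [-2.0, -0.6, 0], "spin": 0}
    - {"linear": [-2.0, -0.6, 0], "spin": 0}
    - {"linear": [-2.0, -0.5, 0], "spin": 0}
    - {"linear": [-2.0, -0.5, 0], "spin": 0}
    - {"linear": [-2.0, -0.5, 0], "spin": 0}
    - {"linear": [-2.0, -0.5, 0], "spin": 0}
    - {"linear": [-2.0, -0.5, 0], "spin": 0}

```text
time: 6.23
tool_pos: [0.5022, 0.0457, 0.3154]
ee_rot: [-3.138, -0.001, 1.873]
wrist_force: [0.5, 0.3, -2.4]
width: 0.0501
```

play_rows:
  rows:
    - {"linear": [-2.0, -0.5, 0], "spin": 0}
    - {"linear": [-2.0, -0.5, 0], "spin": 0}
    - {"linear": [-2.0, -0.6, 0], "spin": 0}
    - {"linear": [-2.0, -0.6, 0], "spin": 0}
    - {"linear": [-2.0, -0.6, 0], "spin": 0}
    - {"linear": [-2.0, -0.6, 0], "spin": 0}
    - {"linear": [-2.0, -0.6, 0], "spin": 0}
    - {"linear": [-2.0, -0.5, 0], "spin": 0}
    - {"linear": [-2.0, -0.5, 0], "spin": 0}
    - {"linear": [-2.0, -0.5, 0], "spin": 0}
    - {"linear": [-1.5, -0.5, 0], "spin": 0}
    - {"linear": [-1.0, -0.3, 0], "spin": 0}

```text
time: 7.23
tool_pos: [0.509, -0.1881, 0.3151]
ee_rot: [-3.138, -0.002, 1.872]
wrist_force: [0.2, 0.3, -2.1]
width: 0.0501
```

play_rows:
  rows:
    - {"linear": [0, 0, 0], "spin": 4.8}
    - {"linear": [0, 0, 0], "spin": 4.8}
    - {"linear": [0, 0, 0], "spin": 4.8}
    - {"linear": [0, 0, 0], "spin": 4.8}
    - {"linear": [0, 0, 0], "spin": 4.8}
    - {"linear": [0, 0, 0], "spin": 4.9}
    - {"linear": [0, 0, 0], "spin": 0}
    - {"linear": [0, 0, 0], "spin": 0}

```text
time: 7.9
tool_pos: [0.5097, -0.186, 0.3165]
ee_rot: [-3.14, -0.001, 1.372]
wrist_force: [-0.8, 0.1, -2.4]
width: 0.0499
```

```bash
cat > look.py <<'E'
import sys,pickle; from h import *
pp,w=pickle.load(open('fit.pkl','rb'))
c=T(pp,[[0,-.0735,0]])[0]
goto(c[0],c[1],.317,np.degrees(pp[2]))
s=eyes.snapshot('scene');t=eyes.snapshot('top');pickle.dump((s,t),open(sys.argv[1]+'.pkl','wb'))
o=robot.get_obs();p=o["tool_pos"];a=[p[0],p[1],o["ee_rot"][2]-np.pi/2]
def im(S,B,k,wires=True):
    m=cv2.resize(S["frame"][B[1]:B[3],B[0]:B[2],::-1],None,fx=k,fy=k,interpolation=cv2.INTER_CUBIC)
    if wires:
        for b in plate(0,p[2]-.122): wire(m,S,a,b,k,B[:2],(0,0,255))
    return m
m1=im(s,(160,75,290,245),3.5,len(sys.argv)<3); m2=im(t,(250,140,350,235),3.4,False)
can=np.zeros((600,800,3),np.uint8); can[:m1.shape[0],:m1.shape[1]]=m1; can[:m2.shape[0],458:458+m2.shape[1]]=m2[:,:342]
cv2.imwrite('pics/%s.png'%sys.argv[1],can)
E
python3 look.py L1
```

```text
t 7.9 pos [ 0.5097 -0.186   0.3165] jaw -11.4 F [-0.84  0.1  -2.43] w 0.0499
lin cm [ 0.21  0.29 -0.05] spin 0.18
```

View pics/L1.png

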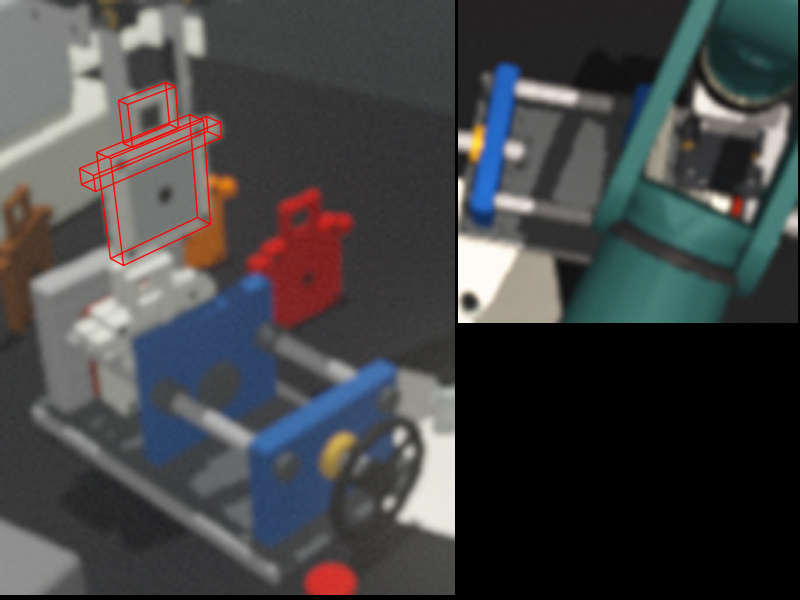

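The plate hangs over the pack, and the red wireframe agrees with it to about a pixel. I'll refine the press pose numerically from the pressure plate in both views.

```bash
cat > fit2.py <<'E'
import pickle; from h import *
from scipy.optimize import minimize
t=pickle.load(open("top0.pkl","rb"));s=pickle.load(open("scene0.pkl","rb"));pp,w=pickle.load(open("fit.pkl","rb"))
k=6
def hullmask(S,B,seed,hi):
    f=cv2.resize(S["frame"][B[1]:B[3],B[0]:B[2]],None,fx=k,fy=k,interpolation=cv2.INTER_CUBIC).astype(int)
    M=((f[...,2]-f[...,0]>hi)).astype(np.uint8); n,l,st,ce=cv2.connectedComponentsWithStats(M)
    j=l[int((seed[1]-B[1])*k),int((seed[0]-B[0])*k)]; c=cv2.findContours((l==j).astype(np.uint8),0,2)[0][0]; h=np.zeros(M.shape,np.uint8); cv2.fillConvexPoly(h,cv2.convexHull(c),1); print(j,st[j]); return h.astype(bool)
V=[(t,(285,155,315,220),(240+410/6.6,150+235/6.6)),(s,(190,140,245,215),(160+300/6.1,130+310/6.1))]
for hi in(35,50):
    Ms=[hullmask(S,B,sd,hi) for S,B,sd in V]
    def cost(q,which=(0,1)):
        c=0
        for i in which:
            S,B,_=V[i]; m=np.zeros(Ms[i].shape,np.uint8)
            h=cv2.convexHull((((proj(S,T(q,box(-.076,.076,-.01,.01,q[3+i],.15)))-B[:2]+.5)*k-.5)*16).astype(np.int32)); cv2.fillConvexPoly(m,h,1,shift=4)
            c+=1-(m.astype(bool)&Ms[i]).sum()/(m.astype(bool)|Ms[i]).sum()
        return c
    c=T(pp,[[0,-.026-pp[3],0]])[0]; q0=np.array([c[0],c[1],pp[2],.09,.03])
    for wh in((0,),(1,),(0,1)):
        sx=np.vstack([q0]+[q0+d for d in np.diag([.008,.008,.05,.03,.02])])
        r=minimize(cost,q0,(wh,),method="Nelder-Mead",options=dict(initial_simplex=sx,maxiter=600)); print(hi,wh,r.x.round(4),round(r.fun,3))
print("top-fit pp centre",q0)
E
python3 fit2.py
```

```text
1 [   53    54    91   291 11912]
1 [   46    81   247   326 40233]
35 (0,) [ 0.5254 -0.1371 -0.2099  0.0223  0.0878] 0.049
35 (1,) [ 0.5209 -0.1366 -0.1535  0.1179  0.0203] 0.025
35 (0, 1) [ 0.5244 -0.1366 -0.2061  0.0286  0.0198] 0.108
1 [   56    56    87   287 10890]
1 [   49    82   239   321 34822]
50 (0,) [ 0.5242 -0.1367 -0.212   0.0549  0.0647] 0.058
50 (1,) [ 0.5214 -0.1362 -0.1053  0.1087  0.0242] 0.042
50 (0, 1) [ 0.5229 -0.1363 -0.2068  0.0582  0.0241] 0.144
top-fit pp centre [ 0.52303502 -0.13567075 -0.20215982  0.09        0.03      ]
```

play_rows:
  rows:
    - {"linear": [0.15, 0.3, 0], "spin": 0.3}
    - {"linear": [0, 0, 0.4], "spin": 0}
    - {"linear": [0, 0, 0.8], "spin": 0}
    - {"linear": [0, 0, 0.8], "spin": 0}
    - {"linear": [0, 0, 0.8], "spin": 0}
    - {"linear": [0, 0, 0.8], "spin": 0}
    - {"linear": [0, 0, 0.8], "spin": 0}
    - {"linear": [0, 0, 0.8], "spin": 0}
    - {"linear": [0, 0, 0.6], "spin": 0}
    - {"linear": [0, 0, 0.5], "spin": 0}
    - {"linear": [0, 0, 0], "spin": 0}
    - {"linear": [0, 0, 0], "spin": 0}

```text
time: 9.0
tool_pos: [0.5134, -0.1852, 0.2542]
ee_rot: [-3.141, -0.0, 1.364]
wrist_force: [0.0, 0.4, -2.6]
width: 0.0501
```

```bash
python3 look.py L2 nowire; python3 - <<'E'
import cv2,pickle
from h import *
s,t=pickle.load(open('L2.pkl','rb')); save(s,'L2b',(170,90,270,190),6)
E
```

```text
t 9.0 pos [ 0.5134 -0.1852  0.2542] jaw -11.83 F [ 0.01  0.38 -2.61] w 0.0501
lin cm [ 0.07 -0.05 -6.28] spin -0.25
```

View pics/L2b.png

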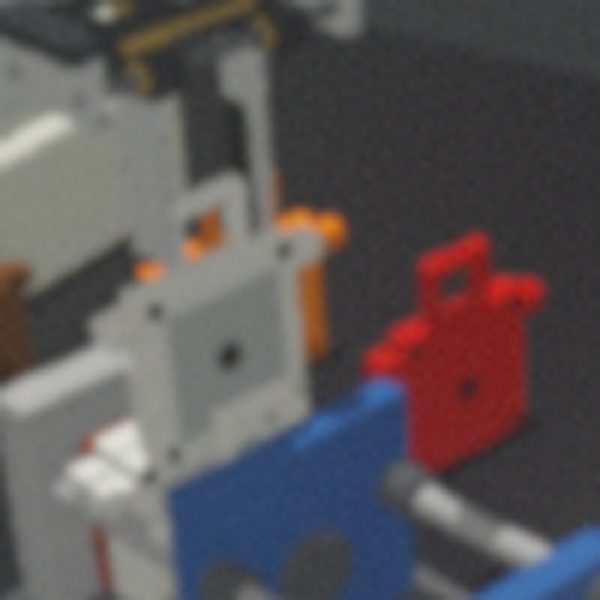

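The plate (230,350) hangs square behind the pressure plate (290,480), and the two plates at (110,460) lie beyond it. Lowering on in stages while I watch the force.

play_rows:
  rows:
    - {"linear": [0.05, 0, 0.3], "spin": -0.1}
    - {"linear": [0, 0, 0.4], "spin": 0}
    - {"linear": [0, 0, 0.4], "spin": 0}
    - {"linear": [0, 0, 0.4], "spin": 0}
    - {"linear": [0, 0, 0.4], "spin": 0}
    - {"linear": [0, 0, 0.4], "spin": 0}
    - {"linear": [0, 0, 0.2], "spin": 0}
    - {"linear": [0, 0, 0], "spin": 0}

```text
time: 9.77
tool_pos: [0.5132, -0.1846, 0.2285]
ee_rot: [-3.14, -0.0, 1.366]
wrist_force: [-0.0, 0.3, -2.3]
width: 0.0498
```

play_rows:
  rows:
    - {"linear": [0, 0, 0.4], "spin": 0}
    - {"linear": [0, 0, 0.4], "spin": 0}
    - {"linear": [0, 0, 0.4], "spin": 0}
    - {"linear": [0, 0, 0.4], "spin": 0}
    - {"linear": [0, 0, 0.4], "spin": 0}
    - {"linear": [0, 0, 0.2], "spin": 0}
    - {"linear": [0, 0, 0], "spin": 0}

```text
time: 10.35
tool_pos: [0.5132, -0.1846, 0.2066]
ee_rot: [-3.14, -0.0, 1.366]
wrist_force: [0.3, 0.3, -2.3]
width: 0.05
```

```bash
python3 -c "
from h import *
print(robot.get_obs()['wrist_torque']);goto(.5125,-.185,.147,-11.7)"
```

```text
[-0.028039    0.04481324 -0.04044776]
t 10.35 pos [ 0.5132 -0.1846  0.2066] jaw -11.73 F [ 0.29  0.31 -2.32] w 0.05
lin cm [-0.06 -0.06  5.96] spin -0.03
```

play_rows:
  rows:
    - {"linear": [0, 0, 0.5], "spin": 0}
    - {"linear": [0, 0, 0.5], "spin": 0}
    - {"linear": [0, 0, 0.5], "spin": 0}
    - {"linear": [0, 0, 0.5], "spin": 0}
    - {"linear": [0, 0, 0.5], "spin": 0}
    - {"linear": [0, 0, 0.5], "spin": 0}
    - {"linear": [0, 0, 0.5], "spin": 0}
    - {"linear": [0, 0, 0.5], "spin": 0}
    - {"linear": [0, 0, 0.5], "spin": 0}
    - {"linear": [0, 0, 0.5], "spin": 0}
    - {"linear": [0, 0, 0], "spin": 0}

```text
time: 11.27
tool_pos: [0.5129, -0.1845, 0.1559]
ee_rot: [-3.139, -0.001, 1.366]
wrist_force: [0.2, 0.3, -2.5]
width: 0.05
```

play_rows:
  rows:
    - {"linear": [0, 0, 0.2], "spin": 0}
    - {"linear": [0, 0, 0.2], "spin": 0}
    - {"linear": [0, 0, 0.2], "spin": 0}
    - {"linear": [0, 0, 0.1], "spin": 0}
    - {"linear": [0, 0, 0], "spin": 0}

```text
time: 11.68
tool_pos: [0.5135, -0.1847, 0.1502]
ee_rot: [-3.141, -0.0, 1.366]
wrist_force: [-0.1, 0.6, -2.7]
width: 0.0499
```

play_rows:
  rows:
    - {"linear": [0, 0, 0.1], "spin": 0}
    - {"linear": [0, 0, 0.1], "spin": 0}
    - {"linear": [0, 0, 0.05], "spin": 0}
    - {"linear": [0, 0, 0], "spin": 0}

```text
time: 12.02
tool_pos: [0.5135, -0.1847, 0.1478]
ee_rot: [-3.141, -0.0, 1.366]
wrist_force: [-0.0, 0.7, -1.8]
width: 0.0496
```

play_rows:
  rows:
    - {"linear": [0, 0, 0.05], "spin": 0}
    - {"linear": [0, 0, 0.05], "spin": 0}
    - {"linear": [0, 0, 0], "spin": 0}

```text
time: 12.27
tool_pos: [0.5138, -0.1848, 0.1475]
ee_rot: [3.141, 0.0, 1.366]
wrist_force: [-0.4, 0.1, -0.8]
width: 0.0497
```

Contact comes at the expected rail height, so I'll release and rise.

play_rows:
  rows:
    - {"linear": [0, 0, 0], "spin": 0}
    - {"linear": [0, 0, 0], "spin": 0}
    - {"linear": [0, 0, 0], "spin": 0}
    - {"linear": [0, 0, 0], "spin": 0}
    - {"linear": [0, 0, 0], "spin": 0}
  claw: 7.0

```text
time: 12.68
tool_pos: [0.5137, -0.1848, 0.1471]
ee_rot: [3.141, -0.0, 1.366]
wrist_force: [0.7, 0.7, -0.7]
width: 0.0699
```

play_rows:
  rows:
    - {"linear": [0, 0, -0.4], "spin": 0}
    - {"linear": [0, 0, -0.8], "spin": 0}
    - {"linear": [0, 0, -1.0], "spin": 0}
    - {"linear": [0, 0, -1.2], "spin": 0}
    - {"linear": [0, 0, -1.2], "spin": 0}
    - {"linear": [0, 0, -1.2], "spin": 0}
    - {"linear": [0, 0, -1.2], "spin": 0}
    - {"linear": [0, 0, -0.6], "spin": 0}
    - {"linear": [0, 0, 0], "spin": 0}

```text
time: 13.43
tool_pos: [0.5145, -0.1852, 0.2257]
ee_rot: [3.137, 0.001, 1.366]
wrist_force: [1.0, 0.3, -0.5]
width: 0.07
```

```bash
python3 - <<'E'
from h import *
import pickle
pp,w=pickle.load(open('fit.pkl','rb')); pp=pp.copy(); pp[2]=-.205
# stand-off: finger centre 30 mm outside pp outer face (press y -16 -> +.016)
c=T(pp,[[0,.020,0]])[0]; goto(c[0],c[1],.225,np.degrees(pp[2]))
E
```

```text
t 13.4333 pos [ 0.5145 -0.1852  0.2257] jaw -11.73 F [ 0.99  0.34 -0.48] w 0.07
lin cm [ 9.39 -0.18  0.06] spin 0.02
```

Plate released. Next: closing the fingers, moving behind the pressure plate and checking the picture.

play_rows:
  rows:
    - {"linear": [0.6, -0.02, 0], "spin": 0}
    - {"linear": [1.0, -0.02, 0], "spin": 0}
    - {"linear": [1.0, -0.02, 0], "spin": 0}
    - {"linear": [1.0, -0.02, 0], "spin": 0}
    - {"linear": [1.0, -0.02, 0], "spin": 0}
    - {"linear": [1.0, -0.02, 0], "spin": 0}
    - {"linear": [1.0, -0.02, 0], "spin": 0}
    - {"linear": [1.0, -0.02, 0], "spin": 0}
    - {"linear": [1.0, -0.02, 0], "spin": 0}
    - {"linear": [0.8, 0, 0], "spin": 0}
    - {"linear": [0, 0, 0], "spin": 0}
  claw: 0

```text
time: 14.35
tool_pos: [0.5312, -0.0907, 0.223]
ee_rot: [3.141, -0.001, 1.368]
wrist_force: [-0.1, -0.7, 0.1]
width: 0.0017
```

```bash
python3 - <<'E'
from h import *
goto(.5319,-.0935,.13,-11.75)
s=eyes.snapshot('scene');t=eyes.snapshot('top')
can=np.zeros((560,800,3),np.uint8)
a=cv2.resize(s["frame"][125:235,155:275,::-1],None,fx=5,fy=5,interpolation=cv2.INTER_CUBIC)
can[:550,:600]=a; cv2.imwrite('pics/R.png',can[:, :600])
E
```

```text
t 14.35 pos [ 0.5312 -0.0907  0.223 ] jaw -11.61 F [-0.07 -0.68  0.09] w 0.0017
lin cm [-0.27  0.12  9.3 ] spin 0.14
```

View pics/R.png

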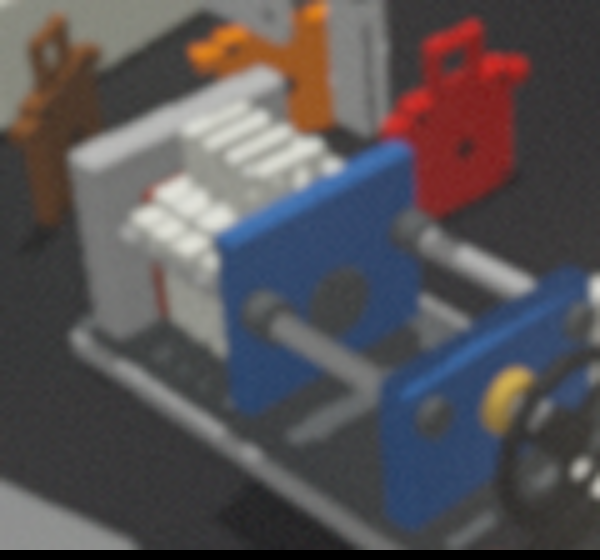

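Four handles (190–340, 100–170) stand evenly spaced and level, with the lugs in line at (150–215, 190–260), so the plate hangs properly. The pressure plate hasn't moved. I'll lower the closed fingers behind it.

play_rows:
  rows:
    - {"linear": [-0.1, 0.1, 0.5], "spin": 0}
    - {"linear": [0, 0, 1.0], "spin": 0}
    - {"linear": [0, 0, 1.0], "spin": 0}
    - {"linear": [0, 0, 1.0], "spin": 0}
    - {"linear": [0, 0, 1.0], "spin": 0}
    - {"linear": [0, 0, 1.0], "spin": 0}
    - {"linear": [0, 0, 1.0], "spin": 0}
    - {"linear": [0, 0, 1.0], "spin": 0}
    - {"linear": [0, 0, 1.0], "spin": 0}
    - {"linear": [0, 0, 0.8], "spin": 0}
    - {"linear": [0, 0, 0], "spin": 0}

```text
time: 15.37
tool_pos: [0.5305, -0.0932, 0.1274]
ee_rot: [-3.138, -0.0, 1.366]
wrist_force: [0.1, -0.7, 0.3]
width: 0.0005
```

play_rows:
  rows:
    - {"linear": [-0.3, 0, 0], "spin": 0}
    - {"linear": [-0.3, 0, 0], "spin": 0}
    - {"linear": [-0.3, 0, 0], "spin": 0}
    - {"linear": [-0.3, 0, 0], "spin": 0}
    - {"linear": [-0.3, 0, 0], "spin": 0}
    - {"linear": [-0.3, 0, 0], "spin": 0}
    - {"linear": [0, 0, 0], "spin": 0}

```text
time: 15.95
tool_pos: [0.528, -0.1119, 0.1302]
ee_rot: [3.141, 0.0, 1.365]
wrist_force: [-0.3, -0.6, 0.2]
width: 0.0007
```

```bash
cat > g.py <<'E'
from h import *
import pickle
pp,w=pickle.load(open('fit.pkl','rb')); pp=pp.copy(); pp[2]=-.205
R=goto(.53,-.1); o=robot.get_obs(); p=o["tool_pos"]; ax=T([0,0,pp[2]],[[1,0,0],[0,1,0]])[:,:2]
print("press xy of TCP mm",(ax@(p[:2]-pp[:2])*1000).round(1),"push N along -y",round(float(ax[1]@o["wrist_force"][:2]),2))
E
python3 g.py
```

```text
t 15.95 pos [ 0.528  -0.1119  0.1302] jaw -11.77 F [-0.32 -0.64  0.2 ] w 0.0007
press xy of TCP mm [0.1 0.6] push N along -y -0.69
```

play_rows:
  rows:
    - {"linear": [-0.2, 0, 0], "spin": 0}
    - {"linear": [-0.2, 0, 0], "spin": 0}
    - {"linear": [-0.2, 0, 0], "spin": 0}
    - {"linear": [-0.2, 0, 0], "spin": 0}
    - {"linear": [-0.2, 0, 0], "spin": 0}
    - {"linear": [-0.2, 0, 0], "spin": 0}

```text
time: 16.45
tool_pos: [0.5256, -0.1227, 0.13]
ee_rot: [3.142, -0.001, 1.366]
wrist_force: [0.5, 1.3, 0.3]
width: 0.0001
```

```bash
python3 g.py
```

```text
t 16.45 pos [ 0.5256 -0.1227  0.13  ] jaw -11.71 F [0.47 1.29 0.34] w 0.0001
press xy of TCP mm [ -0.  -10.4] push N along -y 1.35
```

play_rows:
  rows:
    - {"linear": [-0.15, 0, 0], "spin": 0}
    - {"linear": [-0.15, 0, 0], "spin": 0}
    - {"linear": [-0.15, 0, 0], "spin": 0}
    - {"linear": [-0.15, 0, 0], "spin": 0}
    - {"linear": [-0.15, 0, 0], "spin": 0}
    - {"linear": [-0.15, 0, 0], "spin": 0}
    - {"linear": [-0.15, 0, 0], "spin": 0}
    - {"linear": [-0.15, 0, 0], "spin": 0}
    - {"linear": [-0.15, 0, 0], "spin": 0}
    - {"linear": [-0.15, 0, 0], "spin": 0}

```text
time: 17.28
tool_pos: [0.5226, -0.1374, 0.13]
ee_rot: [3.142, -0.001, 1.366]
wrist_force: [0.7, 3.1, 0.4]
width: 0.0005
```

```bash
python3 g.py
```

```text
t 17.2833 pos [ 0.5226 -0.1374  0.13  ] jaw -11.72 F [0.72 3.08 0.43] w 0.0005
press xy of TCP mm [ -0.  -25.5] push N along -y 3.16
```

play_rows:
  rows:
    - {"linear": [-0.15, 0, 0], "spin": 0}
    - {"linear": [-0.15, 0, 0], "spin": 0}
    - {"linear": [-0.15, 0, 0], "spin": 0}
    - {"linear": [-0.15, 0, 0], "spin": 0}
    - {"linear": [0, 0, 0], "spin": 0}

```text
time: 17.7
tool_pos: [0.5213, -0.1439, 0.13]
ee_rot: [3.142, 0.0, 1.366]
wrist_force: [0.4, 3.2, -0.5]
width: 0.0004
```

```bash
python3 g.py
```

```text
t 17.7 pos [ 0.5213 -0.1439  0.13  ] jaw -11.75 F [ 0.4   3.21 -0.49] w 0.0004
press xy of TCP mm [ -0.  -32.1] push N along -y 3.23
```

play_rows:
  rows:
    - {"linear": [-0.1, 0, 0], "spin": 0}
    - {"linear": [-0.1, 0, 0], "spin": 0}
    - {"linear": [-0.1, 0, 0], "spin": 0}
    - {"linear": [0, 0, 0], "spin": 0}

```text
time: 18.03
tool_pos: [0.5209, -0.1456, 0.13]
ee_rot: [3.142, -0.002, 1.366]
wrist_force: [2.4, 5.4, 0.4]
width: 0.0003
```

play_rows:
  rows:
    - {"linear": [-0.1, 0, 0], "spin": 0}
    - {"linear": [-0.1, 0, 0], "spin": 0}
    - {"linear": [0, 0, 0], "spin": 0}

```text
time: 18.28
tool_pos: [0.5207, -0.1465, 0.13]
ee_rot: [3.142, -0.004, 1.367]
wrist_force: [2.1, 9.0, 1.1]
width: 0.0003
```

```bash
python3 g.py
```

```text
t 18.2833 pos [ 0.5207 -0.1465  0.13  ] jaw -11.68 F [2.1  8.97 1.07] w 0.0003
press xy of TCP mm [ -0.  -34.8] push N along -y 9.21
```

play_rows:
  rows:
    - {"linear": [-0.1, 0, 0], "spin": 0}
    - {"linear": [-0.1, 0, 0], "spin": 0}
    - {"linear": [-0.1, 0, 0], "spin": 0}
    - {"linear": [-0.1, 0, 0], "spin": 0}
    - {"linear": [0, 0, 0], "spin": 0}
    - {"linear": [0, 0, 0], "spin": 0}

```text
time: 18.78
tool_pos: [0.5203, -0.1484, 0.1301]
ee_rot: [3.142, -0.008, 1.368]
wrist_force: [3.0, 12.7, 1.5]
width: 0.0003
```

```bash
python3 g.py
```

```text
t 18.7833 pos [ 0.5203 -0.1484  0.1301] jaw -11.62 F [ 2.96 12.66  1.46] w 0.0003
press xy of TCP mm [ -0.  -36.7] push N along -y 13.0
```

play_rows:
  rows:
    - {"linear": [-0.1, 0, 0], "spin": 0}
    - {"linear": [-0.1, 0, 0], "spin": 0}
    - {"linear": [0, 0, 0], "spin": 0}
    - {"linear": [0, 0, 0], "spin": 0}
    - {"linear": [0, 0, 0], "spin": 0}
    - {"linear": [0, 0, 0], "spin": 0}

```text
time: 19.28
tool_pos: [0.5201, -0.1493, 0.1301]
ee_rot: [3.142, -0.01, 1.369]
wrist_force: [3.3, 15.2, 2.0]
width: 0.0007
```

```bash
python3 g.py; python3 - <<'E'
from h import *
s=eyes.snapshot('scene');t=eyes.snapshot('top')
can=np.zeros((600,800,3),np.uint8)
a=cv2.resize(s["frame"][120:230,160:270,::-1],None,fx=4.5,fy=4.5,interpolation=cv2.INTER_CUBIC)
b=cv2.resize(t["frame"][100:270,150:350,::-1],None,fx=1.5,fy=1.5); can[:a.shape[0],:a.shape[1]]=a; can[:b.shape[0],498:798]=b
c=cv2.resize(s["frame"][180:300,230:430,::-1],None,fx=1.5,fy=1.5); can[270:450,498:798]=c
cv2.imwrite('pics/F.png',can)
E
```

```text
t 19.2833 pos [ 0.5201 -0.1493  0.1301] jaw -11.58 F [ 3.32 15.22  1.99] w 0.0007
press xy of TCP mm [ -0.  -37.6] push N along -y 15.58
```

View pics/F.png

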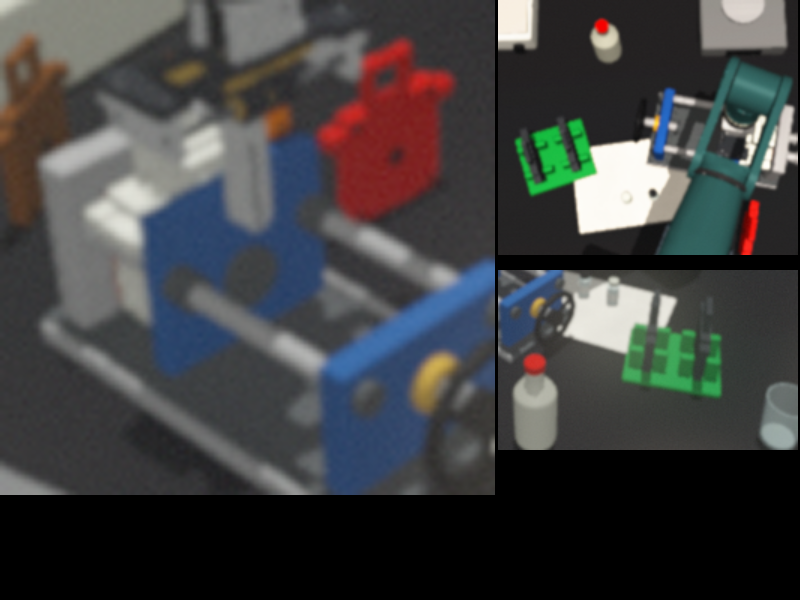

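The pack is shut, with the lugs packed at (120,215) and the fingers against the pressure plate at (245,180). The dark plates, vials, bottle and beaker are still standing. Handing in.

```bash
python3 -c "
from bench import robot
print(robot.close_job())"
```

```text
the job is handed in; nothing more can be done
None
```

I moved the washed plate from the rack's middle slot into the wide gap, which is the third place from the gasket. Then I let go and pushed the pressure plate shut with closed fingers. I handed in at 19.4 s while still pressing.

- **Hanging:** the lugs met the rails at the expected height. Forces stayed steady on the way down, with no sign of shoving the neighbours. The picture after release showed four evenly spaced, level plates and the pressure plate where it had been.
- **Pressing:** the last push reading was about 15.6 N. That suggests roughly 4 mm of gasket squeeze, from the force and the distance travelled. I could not read the squeeze directly.
- **Last picture:** the pack looks shut, but the gripper hides part of it, so I could not see that all faces are flush. The dark plates, both vials, the wash bottle and the beaker were standing. The spatula cup was not in that picture, and I did not check it again.
- **Disagreements:** the scene camera's own estimate of the press angle differed from the top camera's by 3–6°. I used the top camera's value, and the plate went in without contact. The pressure plate's position agreed to about 5 mm between the two cameras.

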